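# Bring up the bench test rig

### The job

Bring up the test rig with the closed fingertips, in this order: push down the raised end of the rocker on the power box until it is fully over, then push the long bar key in the middle of the keypad all the way down so that it stays down, and last press the round button on the start box all the way down and let it come back up. Nothing is to be picked up: do not lift or shove the keypad or the start box, do not press the keypad's two square keys, and leave the other things on the desk where they are.

Things in the scene. Friction and masses are not known exactly. Their poses are not given: they have to be found in the camera images.
- power_box: Fixed grey steel box on the desk, 140 (x) x 100 (y) x 55 mm high, with a white V-shaped rocker switch in the middle of its top inside a dark rim 72 x 42 mm, 6 mm high. Origin: centre of its underside; z up. The rocker's two halves lie along the box's x axis.
- rocker_high (a point): Point on top of the rocker half that starts raised (box +x side), 20 mm from the pivot line, on the centre line; moves with the rocker, whose y axis is the pivot line. Rocker 29 mm wide, each half 30 mm long. At the start this point is 72 mm above the desk, 17 mm from the box centre; fully over, 65 mm and 20 mm, and this half is level.
- rocker (a joint): Angle of the rocker, rad: 0 = off (+x half raised; starts within 0.04 of it), 0.40 = fully over (+x half level and down, the other half raised). It takes about 3 N at the point to move and stays where it is left.
- keypad: Loose grey keypad, 80 (x) x 180 (y) x 24 mm high, about 0.5 kg, lying flat. Origin: centre of its underside; z up. Three white keys in a row along its y axis, each 26 mm wide in x, their tops 14 mm above the case: a long bar key in the middle and a square key near either end.
- bar_key_top (a point): Centre of the top of the long bar key, 26 (x) x 56 (y) mm, in the middle of the keypad; 38 mm above the desk when up. Moves with the key.
- bar_key (a joint): Depth of the bar key, m: 0 = up (starts within 1 mm of it), 0.006 = fully down. It takes about 4 N to push, has no spring return and stays where it is pushed.
- square_key_l (a joint): Depth, m, of the 26 mm square spring key 64 mm to the +y side of the bar key's centre: 0 = up, 0.006 = down, about 5 N. To be left alone.
- square_key_r (a joint): Depth, m, of the 26 mm square spring key 64 mm to the -y side of the bar key's centre: 0 = up, 0.006 = down, about 5 N. To be left alone.
- start_box: Loose grey box, 90 x 90 x 50 mm high, about 0.45 kg, with one round white push button in the middle of its top. Origin: centre of its underside; z up.
- start_button_top (a point): Centre of the top of the round button, 40 mm across, in a dark collar 56 mm across and 12 mm high; 72 mm above the desk when up, 66 mm fully pressed. Moves with the button.
- start_button (a joint): Depth of the round button, m: 0 = up, 0.006 = fully down (about 5 N). It springs back when released.
- screwdriver: Loose screwdriver lying on the desk beyond the work, bystander.
- spool: Loose metal spool, 54 mm across, 38 mm high, bystander; origin at the centre of its underside.
- glue: Loose white bottle, 40 mm across, 90 mm high, bystander; origin at the centre of its underside.
- mug: Loose white mug, 80 mm across, 90 mm high, at the robot's right, bystander; origin at the centre of its underside.
There are look-alikes about, which are no part of the job. What is shaped like the keypad but black or yellow is not meant.

How it is judged:
By the outcome, as a careful person would: the job done as asked, in the order asked, and still so for the second after the job is handed in, with the robot touching nothing.
It also fails if it takes over 45 s, if anything falls off the work surface, if the arm or the gripper's body presses on something with over 40 N, if the wrist force passes 120 N, or if a joint passes its speed limit or range.

### The arm

A 7-joint arm with a two-finger parallel gripper is mounted at the origin on the work surface. World frame = base frame: x ahead of the robot, y to its left, z up, the work surface at z = 0. Lengths are in m, angles in rad, forces in N, time in s.
With the tool pointing down it reaches from about 0.4 to 0.875 m from the base axis. Payload 19.3 kg.
Tool frame: the origin (TCP) lies between the finger pads; the fingertips stand 17 mm ahead of it and the grasp point (between the pads) lies 2 mm behind it; z points along the fingers, y is the line along which they close (so a half turn about z gives the same grasp; the last joint's range is limited). The gripper opens to 85 mm and grips with 20 to 120 N. Pads are 22 mm wide; open, the fingers measure 114 mm over their backs; the gripper's body (76 mm by 85 mm) begins 54 mm behind the grasp point. The pads swing forward as they close: fully open they stand 13 mm farther back than shut.
Start: joints at [1.12, 0.521, -0.036, 1.599, 0.021, 1.021, -0.113], TCP at [0.232, -0.58, 0.248] pointing down, gripper open.
Joint ranges: [-2.91, 2.91], [-0.3, 2.13], [-1.5, 1.42], [0.17, 2.43], [-1.26, 4.41], [0.16, 1.93], [-2.52, 2.52]. Speed limits (rad/s): [1.89, 1.89, 2.39, 2.39, 3.01, 3.01, 3.01].

### API

Orientations are given as [roll, pitch, yaw] about the fixed x, y, z axes, in that order (R = Rz(yaw) Ry(pitch) Rx(roll)).
In Python, from workcell import bot gives the robot as it stands.
- The arm moves only by the shell command python3 -m inch 'ROWS' [FORCE]. ROWS is JSON, a list of rows, each a list of 7 numbers: the shift along the tool's x, y, z in units of 200 mm (1.0 is 200 mm), then the turn, a rotation vector about the tool's x, y, z in units of 90 degrees (1.0 is 90 degrees), then the opening, from 0 (shut) to 1 (fully open). In form: [[x, y, z, rx, ry, rz, grip], ...]. A call has 1 to 20 rows; each row is the pose to reach, as a shift and turn from the pose commanded when the call began, along the tool's axes at that moment; what a row does not reach only later rows make up. A row lasts 1/8 s, in which the tool goes at most 62.5 mm and 10.7 degrees, less where a joint would pass 70% of its speed; a pose out of reach is approached as far as the arm can. A call with a number of a shift or a turn outside -1 to 1 is refused whole. A call with a gripper value outside its range is refused whole. The fingers move at their own pace and stop on an object; FORCE is the grip in N (left out, the last holds). Time passes only in rows, so rows that repeat a pose let the fingers close. It gives the time, the measured TCP pose, the force, the opening and the grip force at its end, in the units of the state.
- bot.observe(): the state, without advancing time (a new reading comes with each control period).
- bot.grab_frame(name): name is "scene" or "top" or "wrist"; returns a dict with "img" (480x640x3 uint8, red, green, blue), "z_map" (480x640 float32, m along the optical axis (not along the pixel's ray), 0 where there is no reading), "vfov" (degrees; the focal length in pixels is half the picture's height over the tangent of half this angle, whatever the lens; pixels are square), "cx", "cy" (the principal point, pixels), "rvec" (rotation vector, rad) and "tvec" (3), from world to camera coordinates, as OpenCV has them. Camera axes: x right, y down, z forward; pixel columns grow to the right and rows downward; lengths in m; the calibration is good to about 2 mm. A picture is of the moment at which its call begins.
- bot.job_done(): hands the job in; it is judged then, once.
The state is a dict: "clock": time; "qpos": joint angles; "qd": joint speeds; "joint_efforts": joint torques, N m; "position": TCP position; "tool_rot": TCP orientation; "force": force on the tool from outside, world axes, zero at the start; "moment": the same for the moment, N m; "grip_width": finger opening in m; "finger_force": force on a finger pad.
Only numpy, scipy, OpenCV 4.12 (cv2) and the standard library are available. Lean on these libraries where they do the work, as an engineer would, in place of code of your own. Each camera call takes 0.05 s, during which the arm holds its last target. There are 200 camera calls.

## Working session

There is one attempt and no reset: what is moved stays moved. The work goes in short steps, Python scripts to look and compute and a shell command to move; the robot and the scene stay as the last step left them, time stands still between calls to the robot, and variables do not carry over. Pictures are saved under pics/ and viewed, at most 10 in all, crops included, and the job is handed in when it is done.

```bash
mkdir -p pics
cat > h.py <<'E'
import numpy as np, cv2
from workcell import bot
def grab(n):
    f=bot.grab_frame(n); np.savez(f'pics/{n}.npz',**f); return f
def K(f):
    fl=240/np.tan(np.radians(f['vfov'])/2); return fl
def cast(f,u,v,z):
    R=cv2.Rodrigues(np.array(f['rvec'],float))[0]; t=np.array(f['tvec'],float).ravel(); fl=K(f)
    c=-R.T@t; d=R.T@np.array([(u-f['cx'])/fl,(v-f['cy'])/fl,1.]); return c+d*(z-c[2])/d[2]
def cloud(f):
    R=cv2.Rodrigues(np.array(f['rvec'],float))[0]; t=np.array(f['tvec'],float).ravel(); fl=K(f)
    v,u=np.mgrid[:480,:640]; Z=f['z_map']; P=np.stack([(u-f['cx'])/fl*Z,(v-f['cy'])/fl*Z,Z],-1)
    return (P-t)@R
E
python3 - <<'E'
from h import *
for n in ("top","scene"):
    f=grab(n); cv2.imwrite(f'pics/{n}1.png',f['img'][...,::-1]); print(n,f['vfov'],f['cx'],f['cy'],f['rvec'],f['tvec'],f['z_map'].min(),f['z_map'].max())
s=bot.observe(); print(s['clock'],s['position'],s['tool_rot'])
E
```

```text
top 49.14107263359725 312.67107161173556 246.40218112601997 [ 2.13579436 -2.12679939  0.20553898] [-0.09767121  0.57679605  1.17320981] 0.0 2.250458
scene 44.877623248451634 316.13947957984215 236.78316908368947 [ 0.97409543  2.632768   -0.8783896 ] [ 0.49104872 -0.22259319  1.50302687] 0.0 3.2728326
0.1 [ 0.2321491  -0.57999573  0.24781072] [-3.14063453e+00  2.82002849e-05  3.80714981e-01]
```

View pics/top1.png

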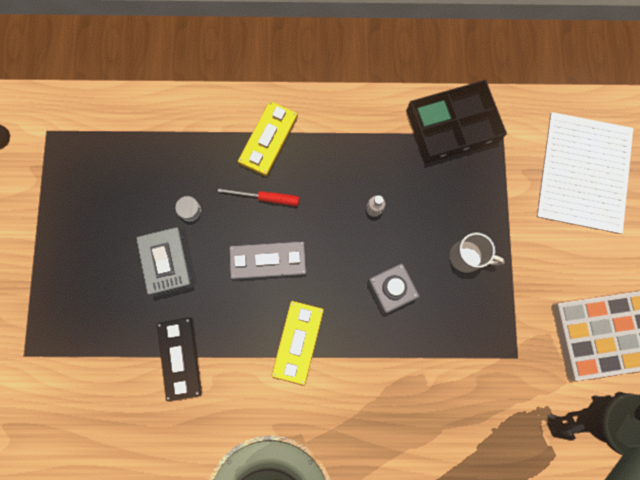

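View pics/scene1.png

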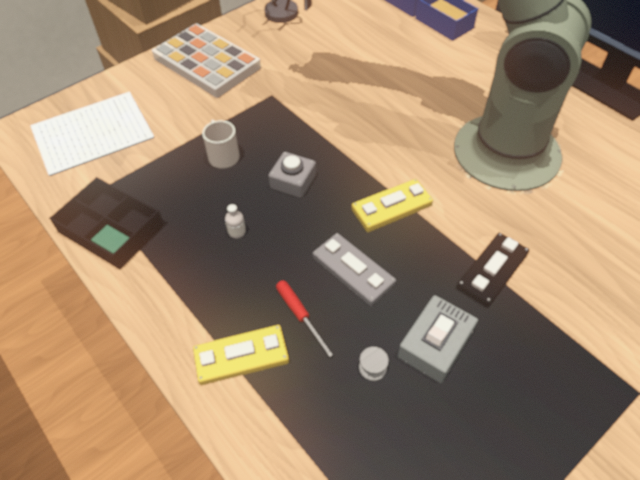

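The top view shows three keypad shapes besides the black one at (178,358). They are grey at (268,260) and yellow at (298,342) and (268,138), and only the grey one fits. The power box is at (163,262) and the start box at (394,289). I'll confirm in a crop and measure from both views.

```bash
cat > m.py <<'E'
from h import *
T=dict(np.load('pics/top.npz')); S=dict(np.load('pics/scene.npz'))
def tri(a,b):
    Ps=[]
    for f in(T,S):
        R=cv2.Rodrigues(f['rvec'].astype(float))[0]; k=K(f)
        Ps.append(np.array([[k,0,f['cx']],[0,k,f['cy']],[0,0,1]])@np.c_[R,f['tvec'].ravel()])
    X=cv2.triangulatePoints(Ps[0],Ps[1],np.array(a,float).reshape(2,1),np.array(b,float).reshape(2,1)); return (X[:3]/X[3]).ravel()
def blobs(f,box):
    x0,y0,x1,y1=box; im=f['img'][y0:y1,x0:x1]
    m=((im.min(2)>190)).astype(np.uint8); n,l,s,c=cv2.connectedComponentsWithStats(m)
    C=cloud(f)
    for i in range(1,n):
        if s[i,4]<25: continue
        mm=np.zeros((480,640),bool); mm[y0:y1,x0:x1]=l==i
        r=cv2.minAreaRect(np.argwhere(l==i)[:,::-1].astype(np.float32))
        p=np.median(C[mm&(f['z_map']>0)],0)
        print('  c',np.round(c[i]+[x0,y0],1),'n',s[i,4],'rect',np.round(r[1],1),round(r[2]),'depth xyz',np.round(p,4))
R={'power':((135,225,195,300),(395,290,480,380)),'keypad':((225,238,310,282),(310,232,398,302)),'start':((365,262,420,315),(266,148,320,196))}
for k,(a,b) in R.items():
    print(k);blobs(T,a);print(' scene');blobs(S,b)
# box tops by depth
C=cloud(T)
for k,zr in(('power',(.045,.06)),('keypad',(.016,.03)),('start',(.042,.056))):
    x0,y0,x1,y1=R[k][0]; c=C[y0:y1,x0:x1].reshape(-1,3); q=c[(c[:,2]>zr[0])&(c[:,2]<zr[1])]
    r=cv2.minAreaRect(q[:,:2].astype(np.float32)); print(k,'top',len(q),np.round(r[0],4),np.round(r[1],4),round(r[2],1),'z',np.median(q[:,2]))
cr=[cv2.resize(T['img'][y0:y1,x0:x1],(390,290),interpolation=2) for (x0,y0,x1,y1) in [R['power'][0],R['keypad'][0]]]
cs=[cv2.resize(S['img'][y0:y1,x0:x1],(390,290),interpolation=2) for (x0,y0,x1,y1) in [R['power'][1],R['start'][1]]]
cv2.imwrite('pics/crop1.png',np.vstack([np.hstack(cr),np.hstack(cs)])[...,::-1])
E
python3 m.py
```

```text
power
  c [160.9 259.7] n 300 rect [24.6 12.5] 75 depth xyz [0.5422 0.2522 0.0664]
 scene
  c [440.8 327.6] n 353 rect [15.1 24.3] 35 depth xyz [0.5393 0.2547 0.0666]
keypad
  c [266.8 258.5] n 245 rect [10.3 23.3] 86 depth xyz [0.5511 0.0123 0.0369]
  c [293.7 256.7] n 108 rect [10. 10.] 90 depth xyz [ 0.5546 -0.0514  0.0371]
  c [239.5 260.3] n 104 rect [10. 10.] 90 depth xyz [0.5464 0.0754 0.0376]
 scene
  c [332.3 244.6] n 111 rect [10.6 10.6] 45 depth xyz [ 0.5545 -0.049   0.0381]
  c [353.4 261.8] n 261 rect [25.1 10.8] 39 depth xyz [0.5498 0.0153 0.0371]
  c [375.1 279.1] n 127 rect [11.3 11.3] 45 depth xyz [0.5448 0.0779 0.0376]
start
  c [395.4 286.3] n 211 rect [15. 15.] 90 depth xyz [ 0.4832 -0.2835  0.0713]
 scene
  c [291.3 161.1] n 152 rect [11.7 15.2] 72 depth xyz [ 0.4823 -0.2813  0.0721]
power top 2129 [0.543 0.253] [0.1413 0.1014] 14.5 z 0.05439762725696107
keypad top 1967 [0.5504 0.0132] [0.0808 0.18  ] 3.9 z 0.02339352132486816
start top 1007 [ 0.4826 -0.2829] [0.0896 0.0904] 26.2 z 0.04882626834805811
```

View pics/crop1.png

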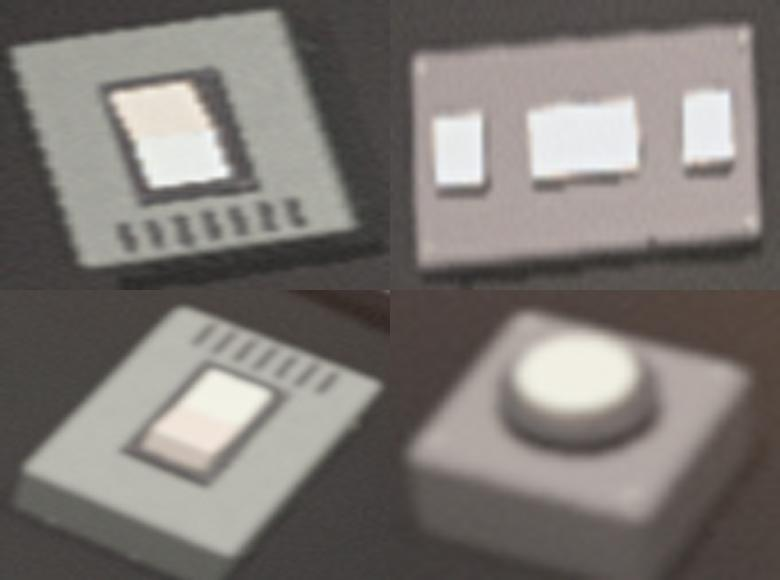

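The crop confirms the grey keypad with its long centre key, the rocker with its shaded far half (world +x) and visible end face, and the round button. Next I check the rocker's height profile and triangulate.

```bash
cat >> m.py <<'E'
print('tri rocker',tri((160.9,259.7),(440.8,327.6)),'bar',tri((266.8,258.5),(353.4,261.8)),'btn',tri((395.4,286.3),(291.3,161.1)),'sqs',tri((293.7,256.7),(332.3,244.6)),tri((239.5,260.3),(375.1,279.1)))
for f,b in((T,R['power'][0]),(S,R['power'][1])):
    x0,y0,x1,y1=b; c=cloud(f)[y0:y1,x0:x1].reshape(-1,3); w=c-[.542,.2535,0]; a=np.radians(14.5)
    u=w[:,0]*np.cos(a)+w[:,1]*np.sin(a); v=-w[:,0]*np.sin(a)+w[:,1]*np.cos(a)
    print([(d,round(float(np.median(w[(abs(v)<.01)&(abs(u-d/1e3)<.003),2])),4)) for d in range(-35,40,5)])
s=bot.observe();p=s['position'];print(p,s['tool_rot'])
E
python3 m.py | tail -4
```

```text
tri rocker [0.54089821 0.25350877 0.0673065 ] bar [0.54980744 0.01363497 0.03620913] btn [ 0.48192692 -0.28262875  0.07116131] sqs [ 0.55446906 -0.05004073  0.03757641] [0.54530927 0.07728334 0.03734007]
[(-35, 0.0582), (-30, 0.0589), (-25, 0.0638), (-20, 0.065), (-15, 0.0645), (-10, 0.0646), (-5, 0.0647), (0, 0.0654), (5, 0.0662), (10, 0.0686), (15, 0.0707), (20, 0.0725), (25, 0.0732), (30, 0.0698), (35, 0.0596)]
[(-35, 0.0602), (-30, 0.0637), (-25, 0.0653), (-20, 0.0649), (-15, 0.0643), (-10, 0.0647), (-5, 0.0655), (0, 0.0658), (5, 0.0668), (10, 0.07), (15, 0.0716), (20, 0.0741), (25, 0.0733), (30, 0.0663), (35, 0.0598)]
[ 0.2321491  -0.57999573  0.24781072] [-3.14063453e+00  2.82002849e-05  3.80714981e-01]
```

The measurements agree with the given sizes and heights. The raised half is at u≈+20 mm along yaw 14.5°, i.e. world (0.560, 0.258), 72 mm high. I'll travel at height with the fingers shut.

```bash
cat > go.py <<'E'
# usage: go.py x y ztip yawdeg -> remaining row values in tool axes now
from h import *; import sys
from scipy.spatial.transform import Rotation as Ro
x,y,z,w=map(float,sys.argv[1:5]); s=bot.observe()
A=Ro.from_euler('xyz',s['tool_rot']); B=Ro.from_euler('xyz',[np.pi,0,np.radians(w)])
d=A.inv().apply(np.array([x,y,z+.017])-s['position'])/.2; r=(A.inv()*B).as_rotvec()/(np.pi/2)
print('shift',np.round(d,4),'turn',np.round(r,4),'clk',s['clock'],'F',np.round(s['force'],2),'grip',s['grip_width'],'tip',np.round(s['position']-[0,0,.017],4))
E
python3 -m inch '[[0.3,0,0,0,0,0.08,0],[0.6,0,0,0,0,0.08,0],[0.9,0,0,0,0,0.08,0],[1,0,0,0,0,0.08,0],[1,0,0,0,0,0.08,0],[1,0,0,0,0,0.08,0]]'
python3 go.py .560 .258 .15 14.5
```

```text
clock: 0.85
position: [0.4163, -0.5069, 0.2482]
tool_rot: [-3.142, 0.001, 0.253]
force: [-0.8, -0.4, 0.2]
grip_width: 0.0001
finger_force: 0.0
shift [ 1.6543 -3.5222  0.4042] turn [-0.      0.0007  0.0001] clk 0.85 F [-0.85 -0.42  0.2 ] grip 0.00010850526874539228 tip [ 0.4163 -0.5069  0.2312]
```

```bash
python3 -m inch '[[0.1,-0.25,0,0,0,0,0],[0.2,-0.5,0,0,0,0,0],[0.3,-0.75,0,0,0,0,0],[0.4,-0.9,0,0,0,0,0],[0.4,-0.9,0,0,0,0,0]]' &&
python3 -m inch '[[0.1,-0.25,0,0,0,0,0],[0.2,-0.5,0,0,0,0,0],[0.3,-0.75,0,0,0,0,0],[0.4,-0.9,0,0,0,0,0],[0.4,-0.9,0,0,0,0,0]]' &&
python3 -m inch '[[0.1,-0.25,0,0,0,0,0],[0.2,-0.5,0,0,0,0,0],[0.3,-0.75,0,0,0,0,0],[0.4,-0.9,0,0,0,0,0],[0.4,-0.9,0,0,0,0,0]]'
python3 go.py .560 .258 .09 14.5
```

```text
clock: 1.48
position: [0.45, -0.3103, 0.2488]
tool_rot: [3.142, -0.001, 0.257]
force: [-0.9, -1.5, 0.1]
grip_width: 0.0003
finger_force: 0.0
clock: 2.1
position: [0.4823, -0.1167, 0.2484]
tool_rot: [3.142, -0.001, 0.256]
force: [0.7, -1.3, 0.6]
grip_width: -0.0
finger_force: 0.0
clock: 2.72
position: [0.5146, 0.0773, 0.2481]
tool_rot: [-3.141, -0.0, 0.256]
force: [0.2, -1.5, -1.3]
grip_width: -0.0001
finger_force: 0.0
shift [ 0.4479 -0.8165  0.706 ] turn [-0.0001 -0.0001  0.0017] clk 2.725 F [ 0.21 -1.47 -1.25] grip -0.00014047884722756637 tip [0.5146 0.0773 0.2311]
```

```bash
python3 -m inch '[[0.12,-0.22,0,0,0,0,0],[0.24,-0.44,0,0,0,0,0],[0.36,-0.66,0.1,0,0,0,0],[0.448,-0.816,0.3,0,0,0,0],[0.448,-0.816,0.5,0,0,0,0],[0.448,-0.816,0.65,0,0,0,0],[0.448,-0.816,0.706,0,0,0,0],[0.448,-0.816,0.706,0,0,0,0],[0.448,-0.816,0.706,0,0,0,0]]'
python3 go.py .560 .258 .067 14.5
python3 - <<'E'
from h import *
f=grab('wrist');cv2.imwrite('pics/w1.png',f['img'][...,::-1])
E
```

```text
clock: 3.85
position: [0.5603, 0.2573, 0.1084]
tool_rot: [-3.141, -0.002, 0.254]
force: [-0.7, -0.7, -0.5]
grip_width: -0.0001
finger_force: 0.0
shift [-0.0009 -0.0037  0.1222] turn [-0.0001 -0.0011  0.0008] clk 3.85 F [-0.7  -0.71 -0.48] grip -7.584729823329499e-05 tip [0.5603 0.2573 0.0914]
```

View pics/w1.png

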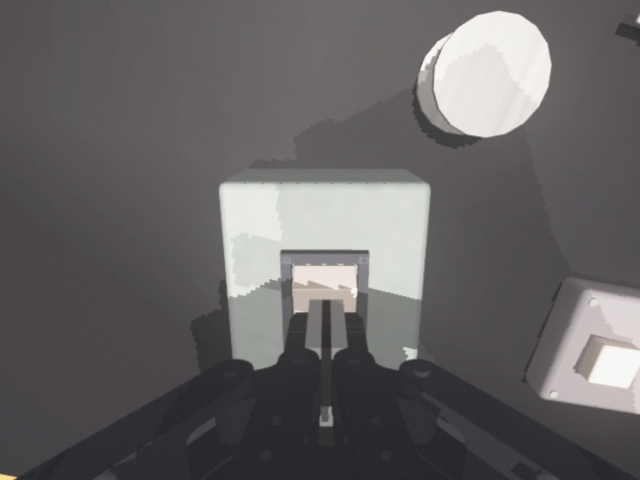

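The wrist view shows the closed tips at (326,310), centred on the rocker's raised half. I press slowly.

```bash
python3 -m inch '[[0,0,0.04,0,0,0,0],[0,0,0.08,0,0,0,0],[0,0,0.09,0,0,0,0],[0,0,0.1,0,0,0,0],[0,0,0.11,0,0,0,0],[0,0,0.12,0,0,0,0],[0,0,0.125,0,0,0,0],[0,0,0.13,0,0,0,0],[0,0,0.13,0,0,0,0]]'
python3 go.py .560 .258 .065 14.5
```

```text
clock: 5.03
position: [0.5596, 0.2578, 0.0819]
tool_rot: [-3.142, -0.0, 0.255]
force: [-3.4, -0.9, 16.9]
grip_width: -0.0002
finger_force: 8.6
shift [ 0.0024 -0.0004 -0.0003] turn [-0.     -0.0003  0.0012] clk 5.025 F [-3.35 -0.88 16.9 ] grip -0.00019728985381161114 tip [0.5596 0.2578 0.0649]
```

16.9 N indicates the stop. I push another 1 mm, lift, and check the rocker.

```bash
python3 -m inch '[[0,0,0.005,0,0,0,0],[0,0,0.005,0,0,0,0]]'
python3 -m inch '[[0,0,-0.1,0,0,0,0],[0,0,-0.3,0,0,0,0],[0,0.3,-0.45,0,0,0.06,0],[0,0.6,-0.45,0,0,0.115,0],[0,0.9,-0.45,0,0,0.115,0],[0,0.9,-0.45,0,0,0.115,0]]'
python3 - <<'E'
from h import *
a=np.radians(14.5)
for n in('top','scene'):
    f=grab(n); b=(135,225,195,300) if n=='top' else (395,290,480,380)
    x0,y0,x1,y1=b; c=cloud(f)[y0:y1,x0:x1].reshape(-1,3); w=c-[.542,.2535,0]
    u=w[:,0]*np.cos(a)+w[:,1]*np.sin(a); v=-w[:,0]*np.sin(a)+w[:,1]*np.cos(a)
    print([(d,round(float(np.median(w[(abs(v)<.01)&(abs(u-d/1e3)<.003),2])),4)) for d in range(-35,40,5)])
E
python3 go.py .550 .0135 .06 3.9
```

```text
clock: 5.28
position: [0.5596, 0.2579, 0.0818]
tool_rot: [3.142, -0.001, 0.255]
force: [-8.9, -5.0, 32.9]
grip_width: -0.0003
finger_force: 16.1
clock: 6.02
position: [0.6056, 0.0777, 0.1704]
tool_rot: [3.139, 0.0, 0.067]
force: [-0.4, 1.2, -0.0]
grip_width: 0.0
finger_force: 0.0
[(-35, 0.0604), (-30, 0.0639), (-25, 0.0735), (-20, 0.075), (-15, 0.072), (-10, 0.0682), (-5, 0.0676), (0, 0.065), (5, 0.0646), (10, 0.0642), (15, 0.0649), (20, 0.0644), (25, 0.0644), (30, 0.0627), (35, 0.061)]
[(-35, 0.0614), (-30, 0.0733), (-25, 0.0747), (-20, 0.0735), (-15, 0.072), (-10, 0.07), (-5, 0.0668), (0, 0.0654), (5, 0.0655), (10, 0.0651), (15, 0.0637), (20, 0.0651), (25, 0.0648), (30, 0.0623), (35, 0.0606)]
shift [-0.2982  0.3285  0.4665] turn [-0.0003  0.0002  0.0034] clk 6.125 F [-0.6   1.29 -0.8 ] grip 2.646510641252557e-05 tip [0.6047 0.0834 0.1533]
```

The rocker is fully over: the +x half is level at 65 mm and the other half is raised. Next is the bar key.

```bash
python3 -m inch '[[-0.15,0.16,0.1,0,0,0,0],[-0.298,0.328,0.2,0,0,0,0],[-0.298,0.328,0.36,0,0,0,0],[-0.298,0.328,0.46,0,0,0,0],[-0.298,0.328,0.466,0,0,0,0],[-0.298,0.328,0.466,0,0,0,0],[-0.298,0.328,0.466,0,0,0,0]]'
python3 go.py .550 .0135 .032 3.9
python3 - <<'E'
from h import *
f=grab('wrist');cv2.imwrite('pics/w2.png',f['img'][...,::-1])
E
```

```text
clock: 7.0
position: [0.5508, 0.0141, 0.0778]
tool_rot: [-3.141, -0.001, 0.075]
force: [-0.5, 0.0, 0.2]
grip_width: 0.0002
finger_force: 0.0
shift [-0.0042  0.0028  0.144 ] turn [-0.0001 -0.0008  0.0044] clk 7.0 F [-0.55  0.    0.21] grip 0.000249463893216608 tip [0.5508 0.0141 0.0608]
```

View pics/w2.png

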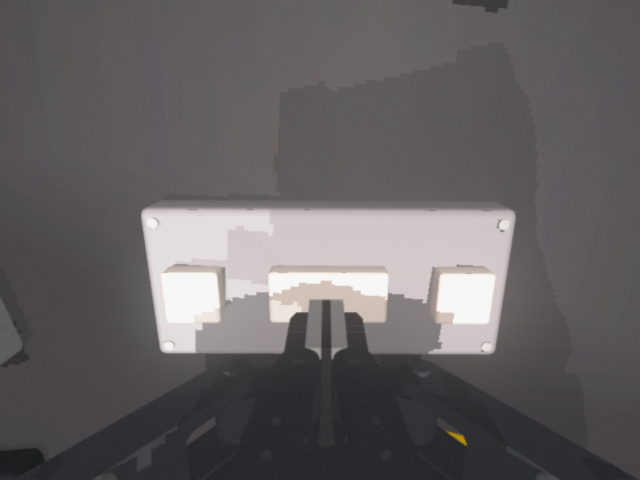

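The tips are over the middle of the bar key (key at (328,295), tips at (326,300)), clear of both square keys. I press.

```bash
python3 -m inch '[[0,0,0.05,0,0,0,0],[0,0,0.09,0,0,0,0],[0,0,0.105,0,0,0,0],[0,0,0.115,0,0,0,0],[0,0,0.125,0,0,0,0],[0,0,0.135,0,0,0,0],[0,0,0.142,0,0,0,0],[0,0,0.146,0,0,0,0],[0,0,0.146,0,0,0,0]]'
python3 go.py .550 .0135 .032 3.9
```

```text
clock: 8.18
position: [0.5504, 0.0137, 0.0488]
tool_rot: [3.141, -0.0, 0.074]
force: [-10.7, -0.7, 27.9]
grip_width: -0.0003
finger_force: 14.6
shift [-0.0019  0.0007 -0.0009] turn [ 0.0001 -0.0003  0.004 ] clk 8.175 F [-10.72  -0.68  27.92] grip -0.0003431411765368869 tip [0.5504 0.0137 0.0318]
```

```bash
python3 -m inch '[[0,0,-0.1,0,0,0,0],[0,0,-0.4,0,0,0,0],[0,0.25,-0.55,0,0,0,0],[0,0.5,-0.55,0,0,0,0],[0,0.75,-0.55,0,0,0,0],[0,1,-0.55,0,0,0,0],[0,1,-0.55,0,0,0,0],[0,1,-0.55,0,0,0,0]]'
python3 - <<'E'
from h import *
T=grab('top');S=grab('scene')
E
python3 m.py | sed -n '/keypad/,$p'
python3 go.py .4822 -.2828 .10 3.9
```

```text
clock: 9.18
position: [0.5653, -0.1852, 0.1576]
tool_rot: [-3.141, -0.0, 0.074]
force: [-0.5, 0.2, -0.9]
grip_width: 0.0
finger_force: 0.0
keypad
  c [293.7 256.7] n 107 rect [10. 10.] 90 depth xyz [ 0.5545 -0.0513  0.0372]
  c [239.5 260.3] n 104 rect [10. 10.] 90 depth xyz [0.5463 0.0757 0.038 ]
  c [267.  258.9] n 234 rect [10. 22.] 90 depth xyz [0.5503 0.0124 0.0312]
 scene
  c [332.3 244.6] n 109 rect [10.6 10.6] 45 depth xyz [ 0.5541 -0.0493  0.0379]
  c [353.4 263.2] n 260 rect [24.4 10.8] 39 depth xyz [0.5495 0.0144 0.0319]
  c [375.1 279.1] n 127 rect [11.3 11.3] 45 depth xyz [0.5449 0.0785 0.0377]
start
 scene
power top 2105 [0.543  0.2527] [0.1413 0.1005] 14.4 z 0.05442635516438921
keypad top 2067 [0.5504 0.0132] [0.0808 0.1801] 4.0 z 0.023313411470943204
start top 0 [0. 0.] [0. 0.] 0.0 z nan
tri rocker [0.54089821 0.25350877 0.0673065 ] bar [0.54980744 0.01363497 0.03620913] btn [ 0.48192692 -0.28262875  0.07116131] sqs [ 0.55446906 -0.05004073  0.03757641] [0.54530927 0.07728334 0.03734007]
[(-35, 0.0603), (-30, 0.066), (-25, 0.0727), (-20, 0.0735), (-15, 0.071), (-10, 0.0696), (-5, 0.067), (0, 0.0653), (5, 0.0645), (10, 0.0636), (15, 0.0638), (20, 0.0634), (25, 0.0636), (30, 0.0646), (35, 0.0594)]
[(-35, 0.0617), (-30, 0.0735), (-25, 0.0741), (-20, 0.0734), (-15, 0.0721), (-10, 0.0687), (-5, 0.0667), (0, 0.0655), (5, 0.0644), (10, 0.0647), (15, 0.0647), (20, 0.0661), (25, 0.0645), (30, 0.0611), (35, 0.0595)]
[ 0.56539786 -0.18443326  0.15770457] [-3.14111882e+00 -1.90491797e-04  7.61051832e-02]
shift [-0.4522  0.4589  0.2032] turn [-0.0003 -0.0001  0.0051] clk 9.275 F [0.53 0.04 0.79] grip -0.00015018483533951827 tip [ 0.5654 -0.1844  0.1407]
  return _methods._mean(a, axis=axis, dtype=dtype,
  ret = ret.dtype.type(ret / rcount)
```

The bar key is down 6 mm (top at about 31.5 mm, square keys at about 37.7 mm) and the keypad hasn't moved. Now the start button.

```bash
python3 -m inch '[[-0.2,0.2,0,0,0,0,0],[-0.4,0.4,0,0,0,0,0],[-0.452,0.459,0.1,0,0,0,0],[-0.452,0.459,0.2,0,0,0,0],[-0.452,0.459,0.2,0,0,0,0],[-0.452,0.459,0.2,0,0,0,0]]'
python3 go.py .4822 -.2828 .066 3.9
python3 - <<'E'
from h import *
f=grab('wrist');cv2.imwrite('pics/w3.png',f['img'][...,::-1])
E
```

```text
clock: 10.02
position: [0.4826, -0.2834, 0.1184]
tool_rot: [3.141, -0.001, 0.076]
force: [0.3, 0.4, -0.0]
grip_width: 0.0004
finger_force: 0.0
shift [-0.0017 -0.003   0.177 ] turn [ 0.0001 -0.0004  0.0049] clk 10.025 F [ 0.26  0.44 -0.01] grip 0.0003508502631701975 tip [ 0.4826 -0.2834  0.1014]
```

View pics/w3.png

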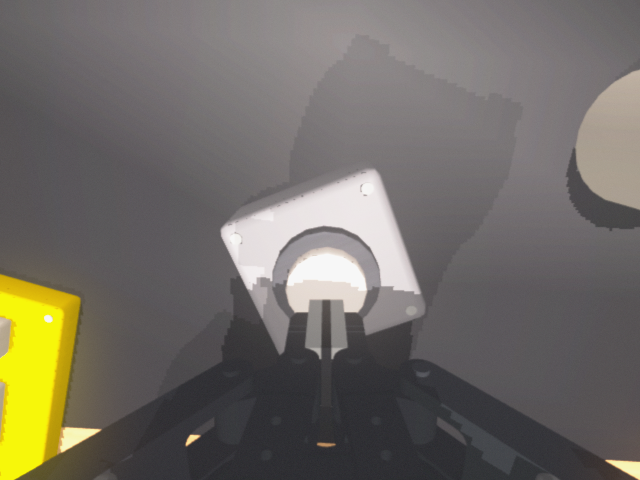

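The tips at (326,300) are centred on the button at (326,285). I press, then release.

```bash
python3 -m inch '[[0,0,0.08,0,0,0,0],[0,0,0.12,0,0,0,0],[0,0,0.135,0,0,0,0],[0,0,0.145,0,0,0,0],[0,0,0.155,0,0,0,0],[0,0,0.165,0,0,0,0],[0,0,0.173,0,0,0,0],[0,0,0.178,0,0,0,0],[0,0,0.178,0,0,0,0]]'
python3 go.py .4822 -.2828 .066 3.9
```

```text
clock: 11.2
position: [0.4819, -0.2841, 0.0829]
tool_rot: [3.141, -0.0, 0.074]
force: [-6.0, 2.6, 19.0]
grip_width: -0.0001
finger_force: 9.4
shift [ 0.0018 -0.0063 -0.0007] turn [ 0.0002 -0.0002  0.004 ] clk 11.2 F [-6.02  2.63 19.  ] grip -0.00010671066531926275 tip [ 0.4819 -0.2841  0.0659]
```

```bash
python3 -m inch '[[0,0,0.004,0,0,0,0],[0,0,0.004,0,0,0,0]]'
python3 -m inch '[[0,0,-0.05,0,0,0,0],[0,0,-0.3,0,0,0,0],[0,0,-0.6,0,0,0,0],[0,0.2,-0.8,0,0,0,0],[0,0.5,-0.8,0,0,0,0],[0,0.8,-0.8,0,0,0,0],[0,1,-0.8,0,0,0,0],[0,1,-0.8,0,0,0,0],[0,1,-0.8,0,0,0,0]]'
python3 - <<'E'
from h import *
T=grab('top');S=grab('scene');cv2.imwrite('pics/top9.png',T['img'][...,::-1])
E
python3 m.py 2>/dev/null| sed -n '/keypad/,/start top/p'; python3 go.py .48 -.5 .2 4
```

```text
clock: 11.45
position: [0.482, -0.2841, 0.0826]
tool_rot: [3.141, -0.001, 0.074]
force: [-9.1, 5.9, 31.5]
grip_width: -0.0001
finger_force: 15.6
clock: 12.58
position: [0.4969, -0.4828, 0.241]
tool_rot: [-3.141, -0.0, 0.075]
force: [0.5, 0.9, -0.5]
grip_width: 0.0001
finger_force: 0.0
keypad
  c [293.8 256.7] n 116 rect [11. 10.] 90 depth xyz [ 0.5548 -0.0514  0.0372]
  c [266.9 258.8] n 244 rect [10.8 23.2] 84 depth xyz [0.5506 0.0125 0.0309]
  c [239.4 260.1] n 111 rect [10. 10.] 90 depth xyz [0.5466 0.0766 0.0372]
 scene
  c [332.3 244.6] n 110 rect [10.6 10.6] 45 depth xyz [ 0.5534 -0.0494  0.0374]
  c [353.4 263.2] n 258 rect [24.4 10.8] 39 depth xyz [0.5492 0.0154 0.0317]
  c [375.1 279.1] n 127 rect [11.3 11.3] 45 depth xyz [0.5453 0.0782 0.038 ]
start
  c [395.4 286.3] n 215 rect [16. 15.] 90 depth xyz [ 0.4831 -0.2828  0.071 ]
 scene
  c [291.4 161.2] n 150 rect [11. 15.] 90 depth xyz [ 0.4817 -0.2804  0.0717]
power top 2095 [0.5433 0.2529] [0.1412 0.1012] 14.6 z 0.054309144351592696
keypad top 2073 [0.5502 0.0131] [0.0811 0.1801] 4.4 z 0.023432602149097502
start top 1005 [ 0.4826 -0.283 ] [0.0895 0.0904] 26.3 z 0.04893645649917129
shift [-0.0923  0.0813  0.1224] turn [-0.0002 -0.0002  0.0038] clk 12.675 F [ 0.57 -0.18  0.17] grip 7.038811002275419e-05 tip [ 0.4972 -0.4824  0.2245]
```

View pics/top9.png

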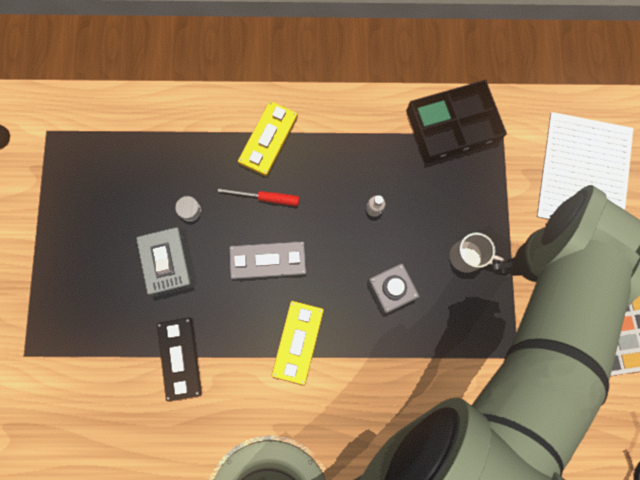

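The final view shows everything in its original place: the mug at (473,253), the button back up, and the robot clear at 0.22 m.

```bash
python3 -c "
from workcell import bot
print(bot.job_done())"
```

```text
the job is handed in; nothing more can be done
None
```

The job is handed in at about 12.7 s: in the order asked, the rocker went fully over, the bar key was pushed down and stayed down, and the start button was pressed to its stop and came back up; the final images show nothing else moved.

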